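# Open the tight jar in the jar well and hold its lid over the mouth

## Task

Stand the closed square jar with the red lid in the grey jar well of the preparation board, pressed fully home, so that the well stops it from turning. Then unscrew the tight red lid anticlockwise, about a quarter turn and no further than the threads need to let go, while the jar stays seated. Lift the lid straight up and finish still holding it in the gripper, level and still, about two centimetres clear above the jar's mouth so that drips fall back in; keep the jar upright throughout and leave all the other things where they are.

Things in the scene. Friction and masses are not known exactly. Their poses are not given: they have to be found in the camera images.
- jar: Square amber glass jar under the red lid, 0.25 to 0.45 kg, standing on the worktop at any yaw. Body 62 x 62 mm, rounded upright edges, straight sides to 69 mm, then a shoulder and a round 44 mm neck; rim 100 mm above the base. Origin: centre of the underside, z up, x and y square to the sides. Two like jars have white and blue lids. Carrying it by its tight lid is safe.
- cap: Red lug lid, tight (0.25 N m) on the jar: 59 mm across, 18 mm high, 42 g. Origin: centre of its lower edge, z up; closed, 87 mm above the jar's underside. A 9 N sprung seal keeps it tight, clockwise is blocked. Turned anticlockwise (from above) against the jar it rises 1 mm, is free from 54 to 100 degrees, then meets the next threads. It stays where left, so several grasps are fine.
- cap_mark (a point): Point on the lid's lower edge, 30 mm from the lid's origin along the lid's x axis; closed, it lies along the jar's x axis, so it shows how far the lid has been turned against the jar.
- board: Preparation board, fixed to the worktop: beech plate 170 (x) x 270 (y) mm, top 22 mm above the worktop, with a grey square jar well at its +y end and a low steel L-shaped corner guard (26 mm high) at the other. Origin: centre of the underside, z up. Its position and yaw vary.
- well (a point): Centre of the well's floor, 24 mm above the worktop, 78 mm from the board's centre along the board's y; axes as the board's. Square pocket 67 x 67 mm along the board's x and y, 34 mm deep, 4 mm chamfer at its mouth, 91 x 91 mm outside. The jar fits any of four ways round; fully home its underside is on this floor, and it can turn 5 degrees either way before the walls stop it.
- jar_white: Bystander: square jar as above with a white lid, sealed, 62 x 62 x 105 mm; origin at the centre of the underside. Leave it.
- jar_blue: Bystander: square jar as above with a blue lid, sealed, 62 x 62 x 105 mm; origin at the centre of the underside. Leave it.
- mug: Bystander: blue mug, 80 mm across, 92 mm high; origin at the centre of the underside. Leave it.
- plate: Bystander: white plate, 190 mm across, 20 mm high; origin at the centre of the underside. Leave it.
- spoon: Bystander: wooden-handled spoon, 160 mm long, lying on the board between the well and the corner guard; origin at the middle of its length, on the underside. Leave it.
Not all that is in view belongs to the job. Several things have the shape of the cap; the one meant has the colours described above.

How it is judged:
By the outcome, as a careful person would: the job done as asked, in the order asked, and still so for the second after the job is handed in, while the arm keeps its last pose, push and grip.
It also fails if it takes over 45 s, if anything falls off the work surface, if the arm or the gripper's body presses on something with over 40 N, if the wrist force passes 120 N, or if a joint passes its speed limit or range.

## Robot

A 6-joint arm with a two-finger parallel gripper is mounted at the origin on a cart in front of the work surface, level with it; the furniture and walls round the work are solid. World frame = base frame: x ahead of the robot, y to its left, z up, the work surface at z = 0. Lengths are in m, angles in rad, forces in N, time in s.
With the tool pointing down it reaches from about 0.3 to 0.775 m from the base axis. Payload 14.6 kg.
Tool frame: the origin (TCP) lies at the very end of the fingers, on their centre line; the grasp point (between the pads) lies 19 mm behind it; z points along the fingers, y is the line along which they close (so a half turn about z gives the same grasp; the last joint's range is limited). The gripper opens to 94 mm and grips with 3 to 60 N. Pads are 16 mm wide; open, the fingers measure 119 mm over their backs; the gripper's body (75 mm by 177 mm) begins 78 mm behind the grasp point.
Start: joints at [-1.376, 0.3, 1.521, -0, 1.321, -0.067], TCP at [0.142, -0.531, 0.205] pointing down, gripper open.
Joint ranges: [-3.03, 3.03], [-0.79, 2.21], [0.23, 2.52], [-1.04, 4.18], [0, 3.07], [-2.55, 2.55]. Speed limits (rad/s): [2.22, 2.22, 2.57, 3.14, 3.14, 3.14].

## Interface

Orientations are given as [roll, pitch, yaw] about the fixed x, y, z axes, in that order (R = Rz(yaw) Ry(pitch) Rx(roll)).
In Python, from station import * gives the robot as it stands.
- The arm moves only by the tool jog_arm, never from a script. Its argument "rows" is a list of rows, each a list of 3 entries, a list of its own where there are three numbers: the shift along the tool's x, y, z in m, then the turn about the tool's z in degrees, then the finger opening in m, from 0 to 0.094. A call has 1 to 12 rows; each row shifts and turns the commanded pose from where the row before left it, along the tool's axes as they then stand; what a row does not reach is not made up. A row lasts 1/12 s, in which the tool goes at most 41.7 mm and 7.16 degrees, less where a joint would pass 70% of its speed; a pose out of reach is approached as far as the arm can. A call is refused whole if a number of a shift passes 0.0417 or a number of a turn 7.16, either way. A call with a gripper value outside its range is refused whole. The fingers move at their own pace and stop on an object; "squeeze" is the grip in N (left out, the last holds). Time passes only in rows, so rows that do not move let the fingers close. It gives the time, the measured TCP pose, the force, the opening and the grip force at its end, in the units of the state.
- get_obs(): the state, without advancing time (a new reading comes with each control period).
- camera(name): name is "side" or "top"; returns a dict with "image" (480x640x3 uint8, red, green, blue), "range_z" (480x640 float32, m along the optical axis (not along the pixel's ray), 0 where there is no reading), "K" (3x3 intrinsics, pixels), "world_from_camera" (4x4, takes a point from camera to world coordinates). Camera axes: x right, y up, looking along -z (the intrinsics and any distortion apply to the point x, -y, -z); pixel columns grow to the right and rows downward; lengths in m; the calibration is good to about 2 mm. A picture is of the moment at which its call begins.
- hand_in(): hands the job in; it is judged then, once.
Trained networks look in a picture, given as the dict that the camera call returned (one of the last four; its "shot" number tells which), for a name from the list of things; names that differ only in an ending like _2 or _b are one class to them, and where a whole thing is asked for, a point or a joint stands for the part that bears it (a point fixed in the world has none). Each returns a list of dicts, best first, with "p" (0 to 1); they miss things now and then, are a little off and sometimes report something else, mostly with a low value. They report only what shows in the picture. A call takes as long as a camera call. They do not tell look-alikes from the thing itself.
- search_frame(label, picture): "at" ([column, row] as shares, 0 to 1, of the picture: columns of its width, rows of its height, amid what is visible of it).
- spot_point(label, picture): "at" ([column, row] as shares, 0 to 1, of the picture: columns of its width, rows of its height: a listed point, or the origin of a listed thing).
The state is a dict: "time_s": time; "qpos": joint angles; "joint_vel": joint speeds; "tau": joint torques, N m; "ee_pos": TCP position; "eef_rot": TCP orientation; "force": force on the tool from outside, world axes, zero at the start; "moment": the same for the moment, N m; "grip_width": finger opening in m; "grip_force": force on a finger pad.
Only numpy, scipy, OpenCV 4.12 (cv2) and the standard library are available. Lean on these libraries where they do the work, as an engineer would, in place of code of your own. Each camera call takes 0.05 s, during which the arm holds its last target. There are 200 camera calls.

## Working session

There is one attempt and no reset: what is moved stays moved. The work goes in short steps, Python scripts to look and compute and a tool call to move; the robot and the scene stay as the last step left them, time stands still between calls to the robot, and variables do not carry over. Pictures are saved under pics/ and viewed, at most 10 in all, crops included, and the job is handed in when it is done.

Besides the shell and the picture viewer there is one more tool, called after "Emit:" by a JSON object that holds its "fn" and its "kwargs". jog_arm: Moves the arm, as the interface text tells. Its arguments: {"type":"object","properties":{"rows":{"type":"array","items":{"type":"array"}},"squeeze":{"type":"number"}},"required":["rows"]}

```bash
mkdir -p pics; cat > h.py <<'E'
from station import *
import numpy as np, cv2
def px2w(c,u,v,z=None):
    """pixel -> world; at plane height z, or by range"""
    K=c["K"];T=c["world_from_camera"]
    r=np.array([(u-K[0,2])/K[0,0],-(v-K[1,2])/K[1,1],-1.])
    R=T[:3,:3];t=T[:3,3]
    d=c["range_z"][int(v),int(u)] if z is None else (z-t[2])/(R@r)[2]
    return t+R@r*d
def cloud(c):
    K=c["K"];T=c["world_from_camera"];v,u=np.mgrid[:480,:640];d=c["range_z"]
    P=np.stack([(u-K[0,2])/K[0,0]*d,-(v-K[1,2])/K[1,1]*d,-d],-1)
    return P@T[:3,:3].T+T[:3,3]
def save(c,n): cv2.imwrite("pics/"+n,c["image"][:,:,::-1])
E
python3 - <<'E'
from h import *
for n in("top","side"):
    c=camera(n);save(c,n+"1.png");print(n,c["K"].tolist(),c["world_from_camera"].round(3).tolist(),[k for k in c])
    np.savez("/tmp/"+n,**{k:c[k] for k in("image","range_z","K","world_from_camera")})
    for l in("jar","cap","board","well","cap_mark","mug","plate"):
        for r in spot_point(l,c)[:4]: print(l,round(r["p"],2),(np.array(r["at"])*[640,480]).round(1))
print(get_obs())
E
```

```text
top [[564.8822059791462, 0.0, 315.1990770229412], [0.0, 564.8822059791462, 248.6856336949459], [0.0, 0.0, 1.0]] [[-0.007, 0.928, -0.373, -0.086], [-1.0, -0.006, 0.002, -0.118], [-0.0, 0.373, 0.928, 1.531], [0.0, 0.0, 0.0, 1.0]] ['image', 'range_z', 'K', 'world_from_camera', 'shot']
jar 0.77 [212.2 255.1]
jar 0.68 [356.2 275.9]
cap 0.75 [195.4 295.6]
cap 0.64 [240.3 301. ]
board 0.64 [332.4 268.9]
cap_mark 0.9 [190.9 300.4]
cap_mark 0.82 [192.6 245.1]
cap_mark 0.57 [234.2 299.2]
cap_mark 0.49 [212.1 254.7]
mug 0.72 [437.5 232.3]
plate 0.76 [479.9 291.6]
side [[576.225447940694, 0.0, 329.2735494623161], [0.0, 576.225447940694, 244.22246352679332], [0.0, 0.0, 1.0]] [[-0.969, 0.146, -0.199, 0.162], [-0.246, -0.509, 0.825, 1.099], [0.019, 0.848, 0.529, 0.851], [0.0, 0.0, 0.0, 1.0]] ['image', 'range_z', 'K', 'world_from_camera', 'shot']
jar 0.7 [273.8 336.8]
cap 0.92 [344.3 321.8]
cap 0.88 [272.3 306.7]
cap 0.71 [347.7 239.7]
cap 0.43 [324.9 267.9]
board 0.84 [325.9 257.2]
well 0.65 [322.7 265.2]
well 0.42 [326.9 257.2]
cap_mark 0.69 [326.7 366.3]
cap_mark 0.68 [334.9 329.3]
cap_mark 0.6 [258.2 314.7]
mug 0.96 [319.2 200.8]
mug 0.17 [325.8 261.3]
plate 0.76 [380.4 197.3]
plate 0.44 [348.5 237.9]
{'time_s': 0.8, 'qpos': array([-1.37561182e+00,  2.99876609e-01,  1.52095729e+00, -4.02949544e-07,
        1.32068211e+00, -6.65896313e-02]), 'joint_vel': array([ 0.00012201,  0.00050208,  0.00022111, -0.0001082 , -0.0013532 ,
       -0.0011252 ]), 'tau': array([-8.41887741e-04, -5.31634748e+01, -3.52901495e+01,  7.07914168e-02,
        2.13607511e-02, -2.45008255e-05]), 'ee_pos': array([ 0.14234223, -0.53127523,  0.20547651]), 'eef_rot': array([3.14151620e+00, 5.48994717e-06, 2.61774241e-01]), 'force': array([0.66164543, 0.50587374, 0.25368492]), 'moment': array([-0.04602478,  0.02678603,  0.00560489]), 'grip_force': 0.0, 'grip_width': 0.09372982126494347}
```

View pics/top1.png

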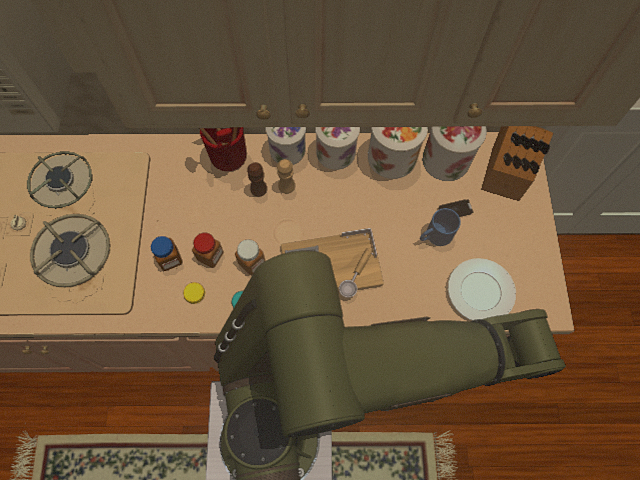

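View pics/side1.png

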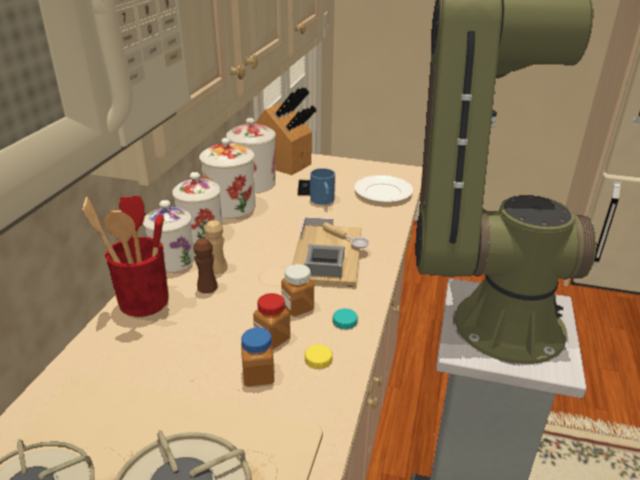

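Top view: the blue, red and white lids are at (164,248), (205,243) and (248,250), and the board is around (335,270) with its well hidden by the arm. Side view: the red lid is at (271,304) and the well at (325,258). The yellow and teal caps are decoys.

```bash
python3 - <<'E'
from h import *
C={n:dict(np.load("/tmp/%s.npz"%n)) for n in("top","side")}
for n,c in C.items():
    P=cloud(c);hsv=cv2.cvtColor(c["image"],cv2.COLOR_RGB2HSV);H,S,V=[hsv[...,i].astype(int) for i in range(3)]
    ok=c["range_z"]>0
    red=((H<6)|(H>174))&(S>150)&(V>80)&ok&(P[...,2]>.07)&(P[...,2]<.12)
    k,lab,st,ce=cv2.connectedComponentsWithStats(red.astype(np.uint8))
    for i in range(1,k):
        if st[i,4]>80:
            Q=P[lab==i];t=Q[Q[:,2]>np.percentile(Q[:,2],60)-.004]
            t=Q[Q[:,2]>.1];m=cv2.minEnclosingCircle((t[:,:2]*1000).astype(np.float32))
            print(n,"red",st[i],ce[i].round(),"zmax",Q[:,2].max().round(4),"circle",m, Q.mean(0).round(3))
    # lids of white/blue + jar bodies: blobs above the table
    m=ok&(P[...,2]>.095)&(P[...,2]<.112)&(P[...,0]>.3)&(P[...,0]<.75)&(abs(P[...,1])<.4)
    k,lab,st,ce=cv2.connectedComponentsWithStats(m.astype(np.uint8))
    for i in range(1,k):
        if st[i,4]>60: 
            Q=P[lab==i];print(n,"tall",st[i,4],ce[i].round(),cv2.minEnclosingCircle((Q[:,:2]*1000).astype(np.float32)))
    # board top
    b=ok&(abs(P[...,2]-.022)<.006)&(P[...,0]>.25)&(P[...,0]<.75)&(P[...,1]<.15)&(P[...,1]>-.4)
    b=cv2.morphologyEx(b.astype(np.uint8),cv2.MORPH_OPEN,np.ones((3,3)))
    k,lab,st,ce=cv2.connectedComponentsWithStats(b)
    i=1+st[1:,4].argmax();Q=P[lab==i];r=cv2.minAreaRect((Q[:,:2]*1000).astype(np.float32));print(n,"board",st[i],r)
    # well rim z=.058
    w=ok&(abs(P[...,2]-.058)<.005)&(S<60)&(P[...,0]>.25)&(P[...,0]<.65)&(P[...,1]<.15)&(P[...,1]>-.2)
    k,lab,st,ce=cv2.connectedComponentsWithStats(w.astype(np.uint8))
    for i in range(1,k):
        if st[i,4]>40:Q=P[lab==i];print(n,"well",st[i],cv2.minAreaRect((Q[:,:2]*1000).astype(np.float32)),Q[:,2].mean())
    # red jar body
    for z0,z1 in((.015,.06),):
        pass
E
python3 - <<'E'
import sys;sys.path.insert(0,'.')
from h import *
c=dict(np.load("/tmp/side.npz"));im=c["image"][190:400,220:400,::-1]
c2=dict(np.load("/tmp/top.npz"));im2=c2["image"][215:320,140:400,::-1]
a=cv2.resize(im,None,fx=2.8,fy=2.8,interpolation=cv2.INTER_CUBIC)
cv2.imwrite("pics/crop1.png",a)
E
```

```text
top red [194 233  21  19 313] [204. 242.] zmax 0.1137 circle ((508.00030517578125, 182.6220703125), 29.048315048217773) [0.508 0.184 0.104]
top tall 350 [204. 242.] ((509.22027587890625, 183.68960571289062), 31.698528289794922)
top tall 350 [161. 246.] ((500.96356201171875, 297.8934326171875), 32.04822540283203)
top tall 345 [248. 249.] ((487.9812316894531, 62.37759017944336), 29.857255935668945)
top board [ 316  232   57   52 1361] ((493.32183837890625, -211.90415954589844), (147.3955535888672, 160.04505920410156), 8.463632583618164)
top well [291 246  27   6  66] ((505.7978210449219, -90.06086730957031), (72.96234130859375, 14.777580261230469), 89.61277770996094) 0.0581974591564055
side red [228 179  17  19 124] [236. 188.] zmax 0.1197 circle ((784.668212890625, -307.7294616699219), 23.921756744384766) [ 0.785 -0.301  0.097]
side red [196 210  17  14 100] [204. 215.] zmax 0.1074 circle ((807.8781127929688, -137.6398468017578), 9.406428337097168) [ 0.811 -0.139  0.088]
side red [140 249  13  13 120] [146. 254.] zmax 0.1197 circle ((844.9656982421875, 99.47390747070312), 15.647915840
[... 341 characters left out ...]
9.2605590820312, -26.163127899169922), 19.87836456298828)
side tall 74 [204. 256.] ((720.519775390625, 56.845855712890625), 20.980852127075195)
side tall 365 [297. 273.] ((485.6565246582031, 65.96124267578125), 31.87444496154785)
side tall 450 [271. 303.] ((504.91375732421875, 188.35906982421875), 30.900053024291992)
side tall 566 [256. 339.] ((495.0519104003906, 303.4950866699219), 30.526321411132812)
side board [ 293  224   67   59 1691] ((471.8825378417969, -160.80905151367188), (169.74514770507812, 276.8754577636719), 9.196636199951172)
side well [305 244  39  24 373] ((459.81768798828125, -85.81709289550781), (91.41385650634766, 97.17256927490234), 8.754072189331055) 0.05672180763474373
```

View pics/crop1.png

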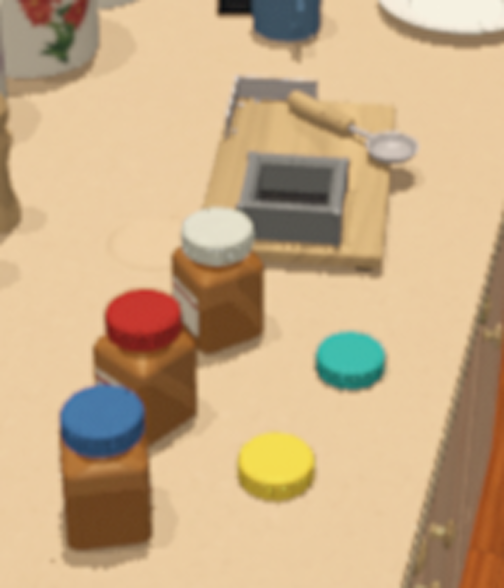

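The crop shows the square well with its axes along the board (yaw about 9°), the spoon beyond it, and the red jar with a corner facing the camera. Next I need the jar's yaw.

```bash
python3 - <<'E'
from h import *
from scipy.optimize import least_squares
A=[]
for n in("top","side"):
    c=dict(np.load("/tmp/%s.npz"%n));P=cloud(c)
    m=(c["range_z"]>0)&(P[...,2]>.008)&(P[...,2]<.064)&(np.hypot(P[...,0]-.506,P[...,1]-.186)<.052)
    m=cv2.erode(m.astype(np.uint8),np.ones((3,3)))>0
    Q=P[m][:,:2];print(n,len(Q),cv2.minAreaRect((Q*1000).astype(np.float32)))
    def f(p):
        a=p[2];d=Q-p[:2];u=np.abs(d@[np.cos(a),np.sin(a)]);v=np.abs(d@[-np.sin(a),np.cos(a)])
        return (np.maximum(u,v)-.031)*1000
    for a0 in(0,.4,.8,1.2):
        s=least_squares(f,[.506,.186,a0],x_scale=[.01,.01,.2],loss="soft_l1");print(s.cost.round(1),s.x[:2].round(4),np.degrees(s.x[2]).round(1)%90)
E
```

```text
top 92 ((487.9194030761719, 174.55043029785156), (33.91349411010742, 70.71092987060547), 20.422527313232422)
42.3 [0.5106 0.1839] 62.4
42.3 [0.5106 0.1839] 62.4
42.3 [0.5106 0.1839] 62.4
42.3 [0.5106 0.1839] 62.4
side 321 ((498.5060119628906, 208.47845458984375), (74.7818374633789, 37.60831069946289), 20.467817306518555)
187.4 [0.5067 0.1859] 62.3
187.5 [0.5068 0.186 ] 62.2
187.4 [0.5067 0.1859] 62.3
187.4 [0.5067 0.1859] 62.3
```

Emit:
{"fn": "jog_arm", "kwargs": {"rows": [[[0.0224,-0.0249,0],0,0.094],[[0.0224,-0.0249,0],0,0.094],[[0.0224,-0.0249,0],0,0.094],[[0.0224,-0.0249,0],0,0.094],[[0.0224,-0.0249,0],0,0.094],[[0.0224,-0.0249,0],0,0.094],[[0.0224,-0.0249,0],0,0.094],[[0.0224,-0.0249,0],0,0.094],[[0.0224,-0.0249,0],0,0.094],[[0.0224,-0.0249,0],0,0.094],[[0.0224,-0.0249,0],0,0.094],[[0.0224,-0.0249,0],0,0.094]]}}

```text
time_s: 1.8
ee_pos: [0.325, -0.1715, 0.2057]
eef_rot: [3.141, -0.0, 0.262]
force: [0.3, -0.2, -0.2]
grip_width: 0.0943
grip_force: 0.0
```

Emit:
{"fn": "jog_arm", "kwargs": {"rows": [[[0.0224,-0.0249,0],0,0.094],[[0.0224,-0.0249,0],0,0.094],[[0.0224,-0.0249,0],0,0.094],[[0.0224,-0.0249,0],0,0.094],[[0.0224,-0.0249,0],0,0.094],[[0.0224,-0.0249,0],0,0.094],[[0.0224,-0.0249,0],0,0.094],[[0.0224,-0.0249,0],0,0.094],[[0.0224,-0.0249,0],0,0.094],[[0.0224,-0.0249,0],0,0.094],[[0.0224,-0.0249,0],0,0.094],[[0.0224,-0.0249,0],0,0.094]]}}

```text
time_s: 2.8
ee_pos: [0.5074, 0.1869, 0.2054]
eef_rot: [3.142, -0.0, 0.262]
force: [0.7, -0.9, 1.2]
grip_width: 0.094
grip_force: 0.0
```

Emit:
{"fn": "jog_arm", "kwargs": {"rows": [[[0,0,0],7,0.094],[[0,0,0],-7,0.094],[[0,0,0],0,0.094]]}}

```text
time_s: 3.05
ee_pos: [0.5069, 0.1856, 0.2051]
eef_rot: [-3.142, 0.001, 0.268]
force: [-0.4, -0.8, 0.4]
grip_width: 0.0936
grip_force: 0.0
```

Emit:
{"fn": "jog_arm", "kwargs": {"rows": [[[0,0,0],-6.5,0.094],[[0,0,0],-6.5,0.094],[[0,0,0],-6.5,0.094],[[0,0,0],-6.5,0.094],[[0,0,0],-6.5,0.094],[[0,0,0],-6.5,0.094],[[0,0,0],-6,0.094],[[0,0,0],0,0.094]]}}

```text
time_s: 3.72
ee_pos: [0.5069, 0.1849, 0.2056]
eef_rot: [3.141, -0.0, 1.051]
force: [0.1, 0.3, -0.2]
grip_width: 0.0941
grip_force: 0.0
```

```bash
cat > look.py <<'E'
from h import *
def well(c,n):
    P=cloud(c);hsv=cv2.cvtColor(c["image"],cv2.COLOR_RGB2HSV);S=hsv[...,1].astype(int);ok=c["range_z"]>0
    b=ok&(abs(P[...,2]-.022)<.006)&(P[...,0]>.33)&(P[...,0]<.6)&(P[...,1]<.02)&(P[...,1]>-.35)
    b=cv2.morphologyEx(b.astype(np.uint8),cv2.MORPH_OPEN,np.ones((3,3)))
    k,lab,st,ce=cv2.connectedComponentsWithStats(b);i=1+st[1:,4].argmax()
    print(n,"board",st[i],cv2.minAreaRect((P[lab==i][:,:2]*1000).astype(np.float32)))
    w=ok&(abs(P[...,2]-.057)<.004)&(P[...,0]>.38)&(P[...,0]<.55)&(P[...,1]<-.01)&(P[...,1]>-.16)
    Q=P[w];print(n,"well",len(Q),cv2.minAreaRect((Q[:,:2]*1000).astype(np.float32)) if len(Q)>3 else "")
if __name__=="__main__":
    for n in("top","side"):
        c=camera(n);well(c,n);save(c,n+"2.png")
        for r in spot_point("well",c)[:2]:
            u,v=np.array(r["at"])*[640,480];print("net",round(r["p"],2),px2w(c,u,v,.024).round(4))
E
python3 look.py
```

```text
top board [ 288  233   84   66 2227] ((474.21441650390625, -162.7101287841797), (170.5399169921875, 260.07977294921875), 8.933884620666504)
top well 359 ((462.79376220703125, -90.47689056396484), (96.8051528930664, 92.51371765136719), 8.555590629577637)
net 0.68 [ 0.466  -0.0839  0.024 ]
net 0.61 [ 0.4534 -0.1603  0.024 ]
side board [ 293  224   67   59 1641] ((471.2843933105469, -161.0177459716797), (169.9222869873047, 272.47100830078125), 8.77182388305664)
side well 386 ((459.9377746582031, -86.00692749023438), (94.2803955078125, 100.09284973144531), 9.918886184692383)
net 0.86 [ 0.463  -0.0831  0.024 ]
net 0.61 [0.5542 0.1366 0.024 ]
```

Emit:
{"fn": "jog_arm", "kwargs": {"rows": [[[0,0,0.02],0,0.094],[[0,0,0.02],0,0.094],[[0,0,0.02],0,0.094],[[0,0,0.02],0,0.094],[[0,0,0.02],0,0.094],[[0,0,0.012],0,0.094],[[0,0,0.01],0,0.094],[[0,0,0],0,0.094]]}}

```text
time_s: 4.58
ee_pos: [0.5062, 0.1849, 0.0817]
eef_rot: [-3.14, 0.002, 1.046]
force: [-0.1, -0.1, -0.5]
grip_width: 0.0938
grip_force: 0.0
```

Emit:
{"fn": "jog_arm", "kwargs": {"rows": [[[0,0,0],0,0.055],[[0,0,0],0,0.055],[[0,0,0],0,0.055],[[0,0,0],0,0.055],[[0,0,0],0,0.055],[[0,0,0],0,0.055],[[0,0,0],0,0.055],[[0,0,0],0,0.055]], "squeeze": 35}}

```text
time_s: 5.25
ee_pos: [0.5074, 0.1851, 0.0839]
eef_rot: [3.141, -0.001, 1.047]
force: [1.9, -1.9, 3.5]
grip_width: 0.059
grip_force: 35.0
```

Emit:
{"fn": "jog_arm", "kwargs": {"rows": [[[0,0,-0.008],0,0.055],[[0,0,-0.015],0,0.055],[[0,0,-0.02],0,0.055],[[0,0,-0.025],0,0.055],[[0,0,-0.025],0,0.055],[[0,0,-0.02],0,0.055],[[0,0,-0.015],0,0.055],[[0,0,-0.007],0,0.055],[[0,0,0],0,0.055]]}}

```text
time_s: 6.0
ee_pos: [0.5071, 0.1853, 0.2197]
eef_rot: [3.141, -0.001, 1.047]
force: [-0.2, 0.5, -2.8]
grip_width: 0.0591
grip_force: 35.0
```

```bash
python3 - <<'E'
from h import *
from scipy.optimize import least_squares
o=get_obs();print(o["ee_pos"],o["eef_rot"],o["force"],o["moment"],o["grip_width"])
e=o["ee_pos"];base=e[2]-.083
for n in("top","side"):
    c=camera(n);P=cloud(c)
    if n=="side": save(c,"side3.png")
    m=(c["range_z"]>0)&(P[...,2]>base+.005)&(P[...,2]<base+.064)&(np.hypot(P[...,0]-e[0],P[...,1]-e[1])<.055)
    m=cv2.erode(m.astype(np.uint8),np.ones((3,3)))>0
    Q=P[m];print(n,len(Q))
    if len(Q)<40: continue
    Q=Q[:,:2]
    def f(p):
        a=p[2];d=Q-p[:2];u=np.abs(d@[np.cos(a),np.sin(a)]);v=np.abs(d@[-np.sin(a),np.cos(a)])
        return (np.maximum(u,v)-.031)*1000
    s=least_squares(f,[e[0],e[1],1.09],x_scale=[.01,.01,.2],loss="soft_l1");print(s.cost.round(1),s.x[:2].round(4),np.degrees(s.x[2]).round(1)%90)
E
```

```text
[0.50709919 0.18529444 0.21969154] [ 3.14065238e+00 -1.23914035e-03  1.04728337e+00] [-0.24413364  0.5185002  -2.84069829] [-0.05611101 -0.04453576 -0.01225662] 0.05911573252057833
top 0
side 735
402.3 [0.5058 0.1863] 62.5
```

Emit:
{"fn": "jog_arm", "kwargs": {"rows": [[[-0.01,0.004,0],0,0.055],[[-0.02,0.0075,0],0,0.055],[[-0.028,0.0105,0],0,0.055],[[-0.028,0.0105,0],0,0.055],[[-0.028,0.0105,0],0,0.055],[[-0.028,0.0105,0],0,0.055],[[-0.028,0.0105,0],0,0.055],[[-0.028,0.0105,0],0,0.055],[[-0.028,0.0105,0],0,0.055],[[-0.02,0.007,0],0,0.055],[[-0.012,0.0045,0],0,0.055],[[0,0,0],0,0.055]]}}

```text
time_s: 7.1
ee_pos: [0.4604, -0.0889, 0.2175]
eef_rot: [-3.14, 0.001, 1.044]
force: [0.2, 0.4, -3.0]
grip_width: 0.059
grip_force: 35.0
```

Emit:
{"fn": "jog_arm", "kwargs": {"rows": [[[0,0,0],-4,0.055],[[0,0,0],-5,0.055],[[0,0,0],-5,0.055],[[0,0,0],-5,0.055],[[0,0,0],-5,0.055],[[0,0,0],-5,0.055],[[0,0,0],-4,0.055],[[0,0,0],-3.6,0.055],[[0,0,0],0,0.055]]}}

```text
time_s: 7.85
ee_pos: [0.4611, -0.0862, 0.2177]
eef_rot: [-3.14, -0.001, 1.689]
force: [-0.1, 0.1, -2.5]
grip_width: 0.0588
grip_force: 35.0
```

Emit:
{"fn": "jog_arm", "kwargs": {"rows": [[[0,0,0.015],0,0.055],[[0,0,0.02],0,0.055],[[0,0,0.02],0,0.055],[[0,0,0.008],0,0.055],[[0,0,0],0,0.055]]}}

```text
time_s: 8.27
ee_pos: [0.4605, -0.0862, 0.1536]
eef_rot: [-3.138, -0.001, 1.685]
force: [0.6, 0.4, -2.6]
grip_width: 0.0592
grip_force: 35.0
```

```bash
cat > held.py <<'E'
from h import *
from scipy.optimize import least_squares
o=get_obs();print(o["time_s"],o["ee_pos"],o["eef_rot"],o["force"],o["moment"],o["grip_width"])
e=o["ee_pos"];base=e[2]-.083
import sys
for n in("top","side"):
    c=camera(n);P=cloud(c);save(c,n+sys.argv[1]+".png")
    m=(c["range_z"]>0)&(P[...,2]>base+.005)&(P[...,2]<base+.064)&(np.hypot(P[...,0]-e[0],P[...,1]-e[1])<.055)
    m=cv2.erode(m.astype(np.uint8),np.ones((3,3)))>0
    Q=P[m];print(n,len(Q))
    if len(Q)<40: continue
    Q=Q[:,:2]
    def f(p):
        a=p[2];d=Q-p[:2];u=np.abs(d@[np.cos(a),np.sin(a)]);v=np.abs(d@[-np.sin(a),np.cos(a)])
        return (np.maximum(u,v)-.031)*1000
    s=least_squares(f,[e[0],e[1],.15],x_scale=[.01,.01,.2],loss="soft_l1");print(s.cost.round(1),s.x[:2].round(4),np.degrees(s.x[2]).round(1)%90)
im=c["image"][170:330,230:430,::-1];cv2.imwrite("pics/crop%s.png"%sys.argv[1],cv2.resize(im,None,fx=3.5,fy=3.5,interpolation=cv2.INTER_CUBIC))
E
python3 held.py 4
```

```text
8.2667 [ 0.46052325 -0.08617056  0.15364915] [-3.13812002e+00 -1.43513923e-03  1.68466697e+00] [ 0.61937787  0.40924993 -2.64071135] [-0.0379103  -0.04624728 -0.04846225] 0.059229205410068306
top 15
side 410
548.4 [ 0.4627 -0.0838] 8.3
```

View pics/crop4.png

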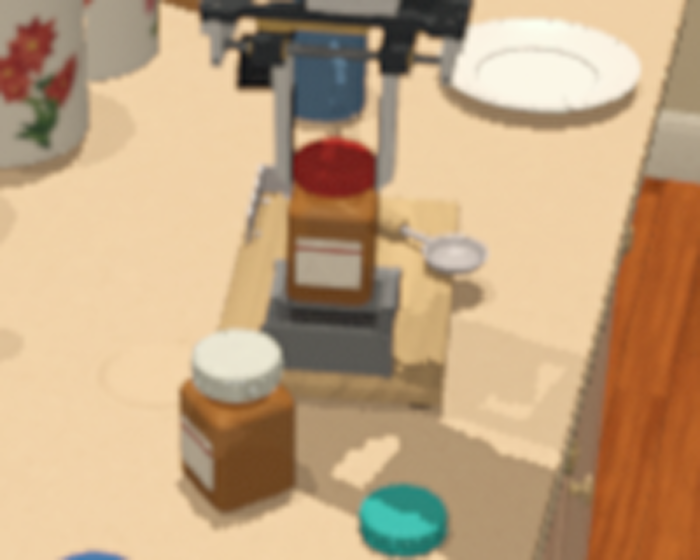

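The side crop shows the jar (about 330,300) just above the well, slightly left of its centre at about x=334. I'll shift it about 2 mm towards -x and lower it.

Emit:
{"fn": "jog_arm", "kwargs": {"rows": [[[-0.001,-0.002,0.004],0,0.055],[[0,0,0.005],0,0.055],[[0,0,0.003],0,0.055],[[0,0,0.002],0,0.055],[[0,0,0.002],0,0.055],[[0,0,0],0,0.055]]}}

```text
time_s: 8.87
ee_pos: [0.4596, -0.0877, 0.1391]
eef_rot: [-3.141, -0.0, 1.686]
force: [0.3, 1.0, -2.6]
grip_width: 0.059
grip_force: 35.0
```

Emit:
{"fn": "jog_arm", "kwargs": {"rows": [[[0,0,0.002],0,0.055],[[0,0,0.002],0,0.055],[[0,0,0],0,0.055]]}}

```text
time_s: 9.12
ee_pos: [0.4595, -0.0877, 0.1351]
eef_rot: [-3.141, -0.0, 1.686]
force: [-0.6, -0.1, -3.8]
grip_width: 0.0589
grip_force: 35.0
```

Emit:
{"fn": "jog_arm", "kwargs": {"rows": [[[0,0,0.003],0,0.055],[[0,0,0.003],0,0.055],[[0,0,0.003],0,0.055],[[0,0,0],0,0.055]]}}

```text
time_s: 9.45
ee_pos: [0.4594, -0.0877, 0.1257]
eef_rot: [-3.141, -0.0, 1.686]
force: [-0.9, 0.3, -3.5]
grip_width: 0.0589
grip_force: 35.0
```

Emit:
{"fn": "jog_arm", "kwargs": {"rows": [[[0,0,0.003],0,0.055],[[0,0,0.003],0,0.055],[[0,0,0.003],0,0.055],[[0,0,0],0,0.055]]}}

```text
time_s: 9.78
ee_pos: [0.4594, -0.0877, 0.1168]
eef_rot: [-3.141, -0.0, 1.686]
force: [-0.3, -0.2, -3.5]
grip_width: 0.0589
grip_force: 35.0
```

Emit:
{"fn": "jog_arm", "kwargs": {"rows": [[[0,0,0.003],0,0.055],[[0,0,0.002],0,0.055],[[0,0,0.002],0,0.055],[[0,0,0],0,0.055]]}}

```text
time_s: 10.12
ee_pos: [0.4595, -0.0877, 0.11]
eef_rot: [-3.141, -0.0, 1.686]
force: [0.5, 0.7, -3.2]
grip_width: 0.0589
grip_force: 35.0
```

Emit:
{"fn": "jog_arm", "kwargs": {"rows": [[[0,0,0.001],0,0.055],[[0,0,0.001],0,0.055],[[0,0,0],0,0.055]]}}

```text
time_s: 10.37
ee_pos: [0.4596, -0.0878, 0.1083]
eef_rot: [-3.141, -0.0, 1.686]
force: [0.2, -0.9, -3.1]
grip_width: 0.0586
grip_force: 35.0
```

Emit:
{"fn": "jog_arm", "kwargs": {"rows": [[[0,0,0.001],0,0.055],[[0,0,0],0,0.055]]}}

```text
time_s: 10.53
ee_pos: [0.46, -0.0878, 0.1078]
eef_rot: [3.141, 0.0, 1.686]
force: [0.3, -0.6, 1.3]
grip_width: 0.0591
grip_force: 35.0
```

Emit:
{"fn": "jog_arm", "kwargs": {"rows": [[[0,0,0.0007],0,0.055],[[0,0,0],0,0.055]]}}

```text
time_s: 10.7
ee_pos: [0.4603, -0.0879, 0.1075]
eef_rot: [3.14, 0.001, 1.686]
force: [0.2, 0.5, 6.9]
grip_width: 0.0589
grip_force: 35.0
```

Emit:
{"fn": "jog_arm", "kwargs": {"rows": [[[0,0,0.001],0,0.055],[[0,0,0.001],0,0.055],[[0,0,0],0,0.055]]}}

```text
time_s: 10.95
ee_pos: [0.4611, -0.0878, 0.1064]
eef_rot: [3.138, 0.001, 1.686]
force: [0.9, 3.4, 14.7]
grip_width: 0.0589
grip_force: 35.0
```

```bash
python3 held.py 5
```

```text
10.95 [ 0.46108271 -0.08781907  0.10643145] [3.13765222e+00 8.98233293e-04 1.68597470e+00] [ 0.87994859  3.41364061 14.6529264 ] [ 0.47267601 -0.0008964   0.00541424] 0.05889430762427223
top 43
90.2 [ 0.4484 -0.0898] 18.69999999999999
side 531
2363.8 [ 0.4588 -0.0803] 84.1
```

Emit:
{"fn": "jog_arm", "kwargs": {"rows": [[[0,0,-0.001],0,0.055],[[0,0,0],-3,0.055],[[0,0,0],-5,0.055],[[0,0,0],-5,0.055],[[0,0,0],0,0.055]], "squeeze": 45}}

```text
time_s: 11.47
ee_pos: [0.4606, -0.0879, 0.1069]
eef_rot: [3.139, 0.002, 1.919]
force: [0.1, 0.9, 9.9]
grip_width: 0.0588
grip_force: 45.0
```

```bash
python3 -c "
from h import *
o=get_obs();print(o['ee_pos'],o['eef_rot'],o['force'],o['moment'],o['qpos'])"
```

```text
[ 0.46058799 -0.08793614  0.10694778] [3.13925979e+00 1.54004342e-03 1.91864494e+00] [0.05780682 0.85054892 9.91925126] [-0.06259392  0.04591886  0.04025894] [-2.66834951e-01  2.32385192e-01  1.85452553e+00  1.00442207e-04
  1.05188794e+00 -6.14735048e-01]
```

Emit:
{"fn": "jog_arm", "kwargs": {"rows": [[[0,0,-0.0002],-5,0.055],[[0,0,-0.0002],-5,0.055],[[0,0,-0.0002],-5,0.055],[[0,0,-0.0002],-5,0.055],[[0,0,0],0,0.055]]}}

```text
time_s: 11.88
ee_pos: [0.4604, -0.088, 0.1076]
eef_rot: [3.14, 0.002, 2.268]
force: [-0.3, 0.0, 9.6]
grip_width: 0.0588
grip_force: 45.0
```

```bash
cat > st.py <<'E'
from h import *
import sys
o=get_obs();print(o['ee_pos'],np.degrees(o['eef_rot']),o['force'],o['moment'])
for n in ("side","top"):
    c=camera(n);save(c,n+sys.argv[1]+".png");P=cloud(c)
    for r in spot_point("cap_mark",c)[:5]:
        u,v=np.array(r["at"])*[640,480];w=px2w(c,u,v,o["ee_pos"][2]+.004);d=w-o["ee_pos"]
        if np.hypot(*d[:2])<.08: print(n,"mark",round(r["p"],2),(u.round(1),v.round(1)),"r",np.hypot(*d[:2]).round(4),"ang",np.degrees(np.arctan2(d[1],d[0])).round(1))
    if n=="side":
        im=c["image"][190:300,265:385,::-1];cv2.imwrite("pics/crop%s.png"%sys.argv[1],cv2.resize(im,None,fx=5,fy=5,interpolation=cv2.INTER_CUBIC))
    # jar body above the well
    m=(c["range_z"]>0)&(P[...,2]>.062)&(P[...,2]<.088)&(np.hypot(P[...,0]-.461,P[...,1]+.087)<.05)
    m=cv2.erode(m.astype(np.uint8),np.ones((3,3)))>0
    Q=P[m][:,:2]
    if len(Q)>40: print(n,len(Q),"jar face rect",cv2.minAreaRect((Q*1000).astype(np.float32)))
E
python3 st.py 6
```

```text
[ 0.4604095  -0.08796604  0.10760279] [1.79923725e+02 1.10553475e-01 1.29930072e+02] [-2.69590090e-01  4.44980843e-03  9.61308478e+00] [-0.13706362  0.01887682  0.02303003]
side mark 0.64 (np.float64(332.5), np.float64(240.3)) r 0.0271 ang 148.3
side 135 jar face rect ((452.70184326171875, -56.558685302734375), (56.97013473510742, 10.860684394836426), 11.277572631835938)
```

View pics/crop6.png

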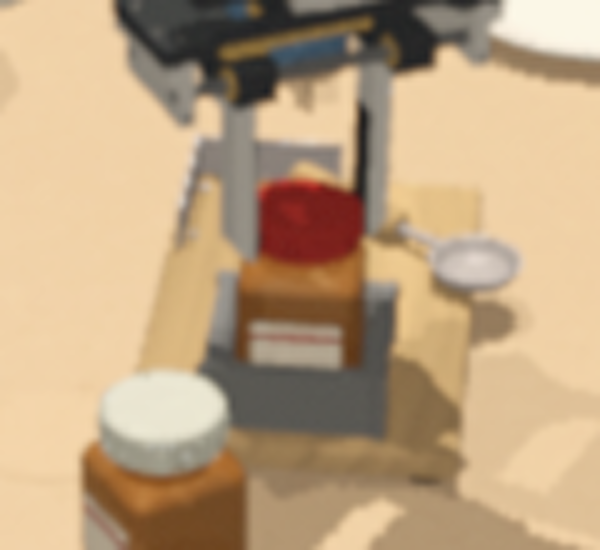

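The jar is seated in the well and the lid is turning. I'll go on to about 70° in total.

Emit:
{"fn": "jog_arm", "kwargs": {"rows": [[[0,0,-0.0002],-5,0.055],[[0,0,-0.0002],-5,0.055],[[0,0,-0.0001],-5,0.055],[[0,0,-0.0001],-5,0.055],[[0,0,-0.0001],-5,0.055],[[0,0,-0.0001],-5,0.055],[[0,0,0],-5,0.055],[[0,0,0],-2,0.055],[[0,0,0],0,0.055]]}}

```text
time_s: 12.83
ee_pos: [0.4605, -0.088, 0.1083]
eef_rot: [-3.142, 0.003, 2.91]
force: [1.4, 0.4, 7.3]
grip_width: 0.0592
grip_force: 45.0
```

```bash
python3 st.py 7
```

```text
[ 0.46048475 -0.08795429  0.10829854] [-1.79999546e+02  1.45308578e-01  1.66748191e+02] [1.39001513 0.41989504 7.26191917] [-0.02543577 -0.34315545  0.01625404]
side mark 0.46 (np.float64(336.9), np.float64(238.7)) r 0.0324 ang 171.0
side 143 jar face rect ((452.51318359375, -54.92314910888672), (57.116729736328125, 14.958008766174316), 11.399986267089844)
```

View pics/crop7.png

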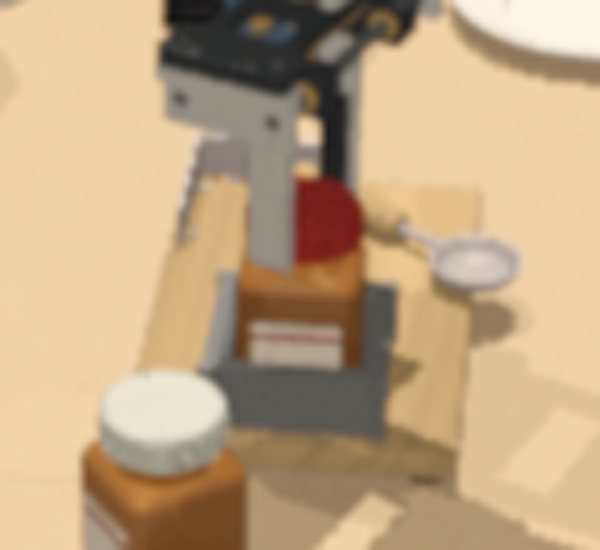

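Emit:
{"fn": "jog_arm", "kwargs": {"rows": [[[0,0,-0.001],0,0.055],[[0,0,-0.001],0,0.055],[[0,0,0],0,0.055]]}}

```text
time_s: 13.28
ee_pos: [0.4599, -0.0878, 0.1097]
eef_rot: [3.142, 0.001, 2.908]
force: [1.8, -0.3, 2.9]
grip_width: 0.0589
grip_force: 45.0
```

Emit:
{"fn": "jog_arm", "kwargs": {"rows": [[[0,0,-0.001],0,0.055],[[0,0,-0.001],0,0.055],[[0,0,0],0,0.055]]}}

```text
time_s: 13.53
ee_pos: [0.4595, -0.0877, 0.1113]
eef_rot: [3.142, -0.0, 2.908]
force: [0.5, 0.3, -0.4]
grip_width: 0.0584
grip_force: 45.0
```

The tool now carries only about 0.4 N, the weight of the lid, so the lid has let go. I'll lift it straight up.

Emit:
{"fn": "jog_arm", "kwargs": {"rows": [[[0,0,-0.002],0,0.055],[[0,0,-0.003],0,0.055],[[0,0,-0.003],0,0.055],[[0,0,-0.004],0,0.055],[[0,0,-0.004],0,0.055],[[0,0,-0.004],0,0.055],[[0,0,-0.004],0,0.055],[[0,0,-0.003],0,0.055],[[0,0,-0.0025],0,0.055],[[0,0,0],0,0.055],[[0,0,0],0,0.055],[[0,0,0],0,0.055]]}}

```text
time_s: 14.53
ee_pos: [0.4596, -0.0878, 0.1407]
eef_rot: [3.142, -0.0, 2.908]
force: [0.0, -0.2, -1.5]
grip_width: 0.059
grip_force: 45.0
```

```bash
python3 st.py 8
```

```text
[ 0.459579   -0.08776815  0.14068057] [ 1.79999073e+02 -1.54913780e-02  1.66597242e+02] [ 0.03744061 -0.17842058 -1.53359398] [ 0.03632499 -0.15436231  0.01072766]
side mark 0.74 (np.float64(336.8), np.float64(225.9)) r 0.0284 ang -176.8
side 133 jar face rect ((452.2580261230469, -55.40605163574219), (56.82487106323242, 13.604239463806152), 14.469808578491211)
```

View pics/crop8.png

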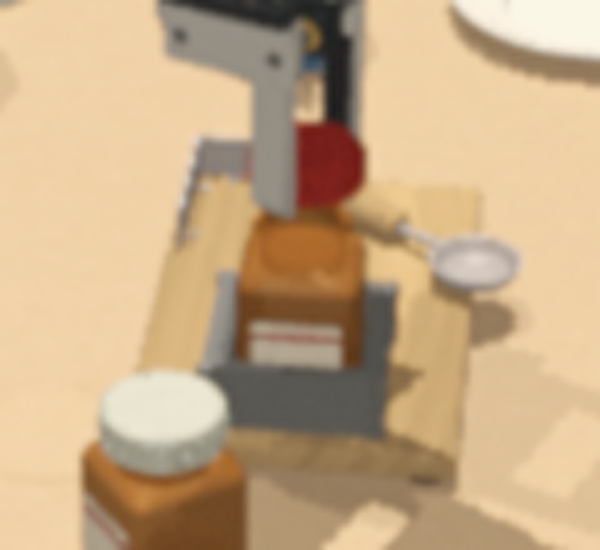

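The crop shows the open jar still seated (neck about 305,245) and the red lid held level above its mouth (about 330,165).

```bash
python3 -c "
from station import *
print(hand_in())"
```

```text
the job is handed in; nothing more can be done
None
```

The job is handed in: the jar is seated in the well, its lid was unscrewed by turning the gripper about 70°, and the lid is held level about 2 cm above the mouth (no score came back).

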